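# Remesh the crank gear of a bench drive

### The arm

A 7-joint arm with a two-finger parallel gripper is mounted at the origin on a cart in front of the work surface, level with it; the furniture and walls round the work are solid. World frame = base frame: x ahead of the robot, y to its left, z up, the work surface at z = 0. Lengths are in m, angles in rad, forces in N, time in s.
With the tool pointing down it reaches from about 0.425 to 0.95 m from the base axis. Payload 16.7 kg.
Tool frame: the origin (TCP) lies between the finger pads; the fingertips stand 11 mm ahead of it and the grasp point (between the pads) lies 8 mm behind it (manip.tcp_to_tips is the distance from the TCP to the fingertips, in m); z points along the fingers, y is the line along which they close (so a half turn about z gives the same grasp; the last joint's range is limited). The gripper opens to 94 mm and grips with 3 to 60 N. Pads are 16 mm wide; open, the fingers measure 119 mm over their backs; the gripper's body (75 mm by 177 mm) begins 78 mm behind the grasp point.
Start: joints at [-1.437, 0.426, 0.074, 1.606, -0.034, 1.111, -0.067], TCP at [0.189, 0.648, 0.216] pointing down, gripper open.
Joint ranges: [-2.85, 2.85], [-0.5, 2.14], [-1.23, 1.37], [0.21, 2.46], [-1.02, 4.16], [0.16, 2.05], [-2.73, 2.73]. Speed limits (rad/s): [1.89, 1.89, 2.39, 2.39, 3.01, 3.01, 3.01].

### API

Orientations are given as [roll, pitch, yaw] about the fixed x, y, z axes, in that order (R = Rz(yaw) Ry(pitch) Rx(roll)).
In Python, from station import manip, viewer, finder gives the robot as it stands. The module is installed in compiled form; this text tells all that it offers.
- The arm moves only by the tool carry_out, never from a script. Its argument "commands" is a list of rows, each a list of 6 numbers: the shift along the world's x, y, z each as a share of 15 cm, from -1 to 1, then the turn, a rotation vector about the world's x, y, z each as a share of 2 rad, from -1 to 1. In form: [[x, y, z, wx, wy, wz], ...]. A call has 1 to 10 rows; each row is the pose to reach, as a shift and turn from the pose commanded when the call began; what a row does not reach only later rows make up. A row lasts 1/10 s, in which the tool goes at most 50 mm and 8.59 degrees, less where a joint would pass 70% of its speed; a pose out of reach is approached as far as the arm can. A call with a number of a shift or a turn outside -1 to 1 is refused whole. A call with a gripper value outside its range is refused whole. "gripper" is the closure, from 0 (fully open) to 1 (shut), set as the call begins (left out, the last holds). The fingers move at their own pace and stop on an object; "newtons" is the grip in N (left out, the last holds). Time passes only in rows, so rows that repeat a pose let the fingers close. It gives the time, the measured TCP pose, the force, the opening and the grip force at its end, in the units of the state.
- manip.sense(): the state, without advancing time (a new reading comes with each control period).
- viewer.grab_frame(name): name is "scene" or "top"; returns the picture (384x512x3 uint8, blue, green, red); there is no depth.
- viewer.camera_model(name): a dict with "fx", "fy", "cx", "cy" (pixels), "xyz" and "attitude" of the camera in the world. Camera axes: x right, y up, looking along -z (the intrinsics and any distortion apply to the point x, -y, -z); pixel columns grow to the right and rows downward; lengths in m; the calibration is good to about 2 mm. A picture is of the moment at which its call begins. camera_model takes no time and is no camera call.
- manip.hand_in(): hands the job in; it is judged then, once.
Trained networks look in the newest picture that a camera, given by its name, has taken for a name from the list of things; names that differ only in an ending like _2 or _b are one class to them, and where a whole thing is asked for, a point or a joint stands for the part that bears it (a point fixed in the world has none). Each returns a list of dicts, best first, with "score" (0 to 1); they miss things now and then, are a little off and sometimes report something else, mostly with a low value. They report only what shows in the picture. A call takes as long as a camera call. They do not tell look-alikes from the thing itself.
- finder.search_frame(name, camera): "location" ([column, row] in pixels, amid what is visible of it).
- finder.cut_out(name, camera): "region" (384x512 bool, what is visible of it) and "location" ([column, row] in pixels, amid what is visible of it).
- finder.pinpoint(name, camera): "location" ([column, row] in pixels: a listed point, or the origin of a listed thing).
The state is a dict: "clock": time; "qpos": joint angles; "joint_vel": joint speeds; "effort": joint torques, N m; "ee_pos": TCP position; "tool_rot": TCP orientation; "contact_force": force on the tool from outside, world axes, zero at the start; "ft_torque": the same for the moment, N m; "finger_gap": finger opening in m; "finger_force": force on a finger pad.
Only numpy, scipy, OpenCV 4.12 (cv2) and the standard library are available. Lean on these libraries where they do the work, as an engineer would, in place of code of your own. Each camera call takes 0.05 s, during which the arm holds its last target. There are 200 camera calls.

### The job

The grey crank gear has been pushed under the low riser: pull it out by its steel crank pin until the whole gear lies flat on the bench in front of the riser, and let go of it. Then take it by its square hub, lift it over to the gear station, lower it hub-up over the stub axle and rock it about its axis until its teeth drop into mesh with the fixed gear, and keep hold of it until it sits fully home; then let go. Leave the brown bottle, the beaker and the small bottle standing where they are.

Things in the scene. Friction and masses are not known exactly. Their poses are not given: they have to be found in the camera images.
- gear_centre (a point): Loose grey plastic spur gear, 0.2 to 0.45 kg, flat under the riser, hub up. Disc 136 mm over the tips, 16 mm thick, 20 teeth 18 degrees apart, 14 mm deep. On it a square hub 34 x 34 mm, 16 to 61 mm above the underside, its flats square to this frame's x and y. This point: on the axis, 30 mm above the underside; z is the axis, up; the crank pin is 48 mm from the axis towards -x.
- gear: The same gear; origin on its axis at the underside, axes as gear_centre. A bore 19 mm across and 46 mm deep, open below, runs through the disc and up inside the hub. Seated fully home, its underside is 12 mm above the bench (on the axle's shoulder, gear_centre at 42 mm); while it stands tooth on tooth the underside is at 26 mm.
- crank_pin (a point): The gear's upright round steel pin, 16 mm in diameter, with a foot 22 mm wide and 3 mm high; its top is 61 mm above the gear's underside, level with the hub's. This point is on the pin's axis 40 mm above the underside; axes as gear_centre. At the start it stands 20 to 33 mm in front of the riser's front edge, while the hub is under the riser.
- riser: Fixed low riser: white board 130 mm deep, 250 wide, underside 75 mm and top 89 mm above the bench, on two side panels 224 mm apart that begin 7 mm behind the front edge; a label roll is fixed on its top at the back. Origin on the bench under the middle of the front edge; x points in under the riser, y left along the edge. It stands left or right, the station on the other side.
- station: Fixed gear station: aluminium base plate 235 x 120 mm, 10 mm thick (from 63 mm behind the origin to 172 mm ahead along x). Origin on the bench under the stub axle; x points to the fixed gear's centre, z up.
- fixed_gear_centre (a point): Centre of the fixed steel gear, 101.5 mm from the axle, at the height of its toothed top face, 26 mm above the bench; underside 10 mm. It cannot turn. 12 teeth 30 degrees apart, 86 mm over the tips; nut in the middle up to 37 mm. Its tooth angle differs each time and is not given: feel for it by rocking the loose gear within its 18 degrees; in mesh it has 2 to 3 degrees of play. Teeth bevelled 1.5 mm.
- axle_tip (a point): Top of the station's steel stub axle, 44 mm above the bench, on its axis. 16 mm in diameter, the upper 8 mm tapering to 8 mm; the gear's bore has 1.5 mm of room all round. It is taller than the fixed gear, so the bore is on the axle before the teeth touch.
- amber_centre (a point): Bystander, loose: brown bottle with a black cap, 62 mm in diameter, 135 mm tall, standing between riser and station; this point is half-way up.
- beaker_centre (a point): Bystander, loose: glass beaker 71 mm in diameter, 93 mm tall, standing in front of the riser to one side of the gear's way out; this point is half-way up.
- small_bottle_centre (a point): Bystander, loose: small white bottle with a green cap, 53 mm in diameter, 82 mm tall, standing in front of the riser on the other side; this point is half-way up.
There are look-alikes about, which are no part of the job. What is shaped like the part that bears beaker_centre but blue or turquoise is not meant.

How it is judged:
On the way, in this order (a step that is already met when the one before it is completed fails the run):
1. the whole gear lies flat on the bench in front of the riser, let go (x of gear_centre in the frame of riser below -0.062 m and height (world z) of gear_centre below 0.034 m and angle between gear_centre's own z axis and vertical below 0.1 rad and contact force between the fingers and gear below 0.1 N), for 0.2 s.
2. the gear is held by its hub and lifted off the bench (horizontal distance between the grasp point and gear_centre below 0.022 m and height (world z) of gear_centre above 0.055 m and contact force between the fingers and gear above 0.5 N), for 0.1 s.
3. the gear is on the axle with its teeth in mesh, within 4 mm of home, still held (height (world z) of gear_centre below 0.046 m and horizontal distance between gear_centre and axle_tip below 0.005 m and contact force between the fingers and gear above 0.5 N), for 0.1 s.
At the end, for the whole second after the job is handed in: The gear is fully home on the station: its axis within 4 mm of the stub axle, its underside within about 2.5 mm of the axle's shoulder (teeth in mesh), level within 0.05 rad, at rest and released; brown bottle, beaker and small bottle stand within 30 mm of where they were (height (world z) of gear_centre between 0.039 and 0.0445 m and horizontal distance between gear_centre and axle_tip below 0.004 m and angle between gear_centre's own z axis and vertical below 0.05 rad and linear speed of gear below 0.02 m/s and contact force between the fingers and gear below 0.1 N and distance of each of amber_centre, beaker_centre, small_bottle_centre from where it was at the start of the episode below 0.03 m and angle between each of amber_centre, beaker_centre, small_bottle_centre's own z axis and vertical below 0.2 rad); the robot touches nothing.
It fails at once if the brown bottle is tipped or shifted by more than 30 mm (distance of amber_centre from where it was at the start of the episode above 0.03 m or angle between amber_centre's own z axis and vertical above 0.3 rad).
It fails at once if the glass beaker is tipped or shifted by more than 30 mm (distance of beaker_centre from where it was at the start of the episode above 0.03 m or angle between beaker_centre's own z axis and vertical above 0.3 rad).
It fails at once if the small green-capped bottle is tipped or shifted by more than 30 mm (distance of small_bottle_centre from where it was at the start of the episode above 0.03 m or angle between small_bottle_centre's own z axis and vertical above 0.3 rad).
It also fails if it takes over 67 s, if anything falls off the work surface, if the arm or the gripper's body presses on something with over 40 N, if the wrist force passes 120 N, or if a joint passes its speed limit or range.

## Working session

There is one attempt and no reset: what is moved stays moved. The work goes in short steps, Python scripts to look and compute and a tool call to move; the robot and the scene stay as the last step left them, time stands still between calls to the robot, and variables do not carry over. Pictures are saved under pics/ and viewed, at most 10 in all, crops included, and the job is handed in when it is done.

Besides the shell and the picture viewer there is one more tool, called after "Emit:" as a command line: name --pt "numbers of a row" for each row, then --argument value for the rest. carry_out: Moves the arm, as the interface text tells. Shift numbers are shares of 15 cm and turn numbers shares of 2 rad, none past 1 either way. Its arguments: {"type":"object","properties":{"commands":{"type":"array"},"gripper":{"type":"number"},"newtons":{"type":"number"}},"required":["commands"]}

```bash
mkdir -p pics; cat > h.py <<'E'
import numpy as np, cv2
from station import manip, viewer, finder
from scipy.spatial.transform import Rotation as R
def cam(n):
    c=viewer.camera_model(n); a=np.array(c["attitude"],float)
    M=a if a.shape==(3,3) else (R.from_euler('xyz',a).as_matrix() if a.size==3 else None)
    return c,M
def ray(n,px):
    c,M=cam(n); K=np.array([[c["fx"],0,c["cx"]],[0,c["fy"],c["cy"]],[0,0,1.]])
    d=c.get("distortion",c.get("dist")); 
    u=cv2.undistortPoints(np.array([[px]],float),K,None if d is None else np.array(d,float))[0,0]
    return np.array(c["xyz"],float),M@np.array([u[0],-u[1],-1.])
def atz(n,px,z):
    o,v=ray(n,px); return o+v*(z-o[2])/v[2]
def proj(n,p):
    c,M=cam(n); q=M.T@(np.array(p,float)-np.array(c["xyz"])); q=np.array([q[0],-q[1],-q[2]])
    return np.array([c["fx"]*q[0]/q[2]+c["cx"],c["fy"]*q[1]/q[2]+c["cy"]])
def tri(px):  # dict cam->px
    A=np.zeros((3,3));b=np.zeros(3)
    for n,p in px.items():
        o,v=ray(n,p); v/=np.linalg.norm(v); P=np.eye(3)-np.outer(v,v); A+=P;b+=P@o
    return np.linalg.solve(A,b)
E
python3 - <<'E'
from h import *
for n in("scene","top"):
    print(n,viewer.camera_model(n)); cv2.imwrite(f"pics/{n}0.png",viewer.grab_frame(n))
Z=dict(gear_centre=.03,crank_pin=.04,riser=0,station=0,fixed_gear_centre=.026,axle_tip=.044,amber_centre=.0675,beaker_centre=.0465,small_bottle_centre=.041)
for t,z in Z.items():
    for n in("scene","top"):
        r=finder.pinpoint(t,n)[:3]
        for d in r: print(t,n,np.round(d["score"],2),np.round(d["location"],1),np.round(atz(n,d["location"],z),4))
print(manip.sense())
E
```

```text
scene {'fx': 467.7623375806741, 'fy': 467.7623375806741, 'cx': 247.79647057933636, 'cy': 197.02672586853745, 'xyz': array([-0.3774034 ,  1.00188414,  1.04896902]), 'attitude': array([ 0.95772113,  0.00422903, -2.42906585])}
top {'fx': 401.7284845360024, 'fy': 401.7284845360024, 'cx': 254.63038229655137, 'cy': 188.11836008188445, 'xyz': array([ 0.4674324 , -0.05620045,  1.27434873]), 'attitude': array([ 6.03131482e-02, -2.16087629e-05, -1.54759297e+00])}
gear_centre scene 0.83 [268.1 182.8] [ 0.5756 -0.2175  0.03  ]
gear_centre scene 0.45 [312.7 171.5] [ 0.4893 -0.4017  0.03  ]
gear_centre top 0.93 [310.2 175.1] [ 0.5871 -0.2263  0.03  ]
gear_centre top 0.57 [364.1 209. ] [ 0.4857 -0.3945  0.03  ]
crank_pin scene 0.68 [275.7 180.6] [ 0.5533 -0.2373  0.04  ]
crank_pin top 0.89 [308.4 186.2] [ 0.5517 -0.2199  0.04  ]
crank_pin top 0.69 [366.5 210.3] [ 0.4818 -0.3992  0.04  ]
crank_pin top 0.48 [260.3 225.2] [ 0.4287 -0.0745  0.04  ]
riser scene 0.7 [271.3 188.6] [ 0.5675 -0.2288  0.    ]
riser top 0.56 [306.7 181.6] [ 0.569  -0.2196  0.    ]
station scene 0.77 [189.8 242.2] [0.576  0.20
[... 1009 characters left out ...]
lock': 1.0, 'qpos': array([-1.43651807,  0.42609267,  0.07390872,  1.60598103, -0.03409688,
        1.11081253, -0.06709739]), 'joint_vel': array([-0.00063706,  0.0009094 ,  0.00024994,  0.00029927, -0.00027774,
       -0.00021671,  0.00158805]), 'effort': array([ 1.04640094e-03, -9.35551929e+01,  3.66293862e+00, -4.54559219e+01,
       -4.91980033e-02,  1.30163055e-02,  4.07848279e-05]), 'ee_pos': array([0.18900478, 0.64796761, 0.21648033]), 'tool_rot': array([-3.14155625e+00, -2.41673437e-05,  2.85775321e+00]), 'contact_force': array([ 0.72639853, -0.81309328,  0.63989038]), 'ft_torque': array([ 0.02554267,  0.04190879, -0.0005612 ]), 'finger_force': 0.0, 'finger_gap': 0.09406754833393592}
```

```bash
python3 - <<'E'
import cv2
a=cv2.imread("pics/top0.png")
cv2.imwrite("pics/top_crop.png",cv2.resize(a[105:285,140:440],(800,480),interpolation=cv2.INTER_CUBIC))
b=cv2.imread("pics/scene0.png")
cv2.imwrite("pics/scene_crop.png",cv2.resize(b[120:285,140:360],(800,600),interpolation=cv2.INTER_CUBIC))
E
```

```text
(no output)
```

View pics/top_crop.png

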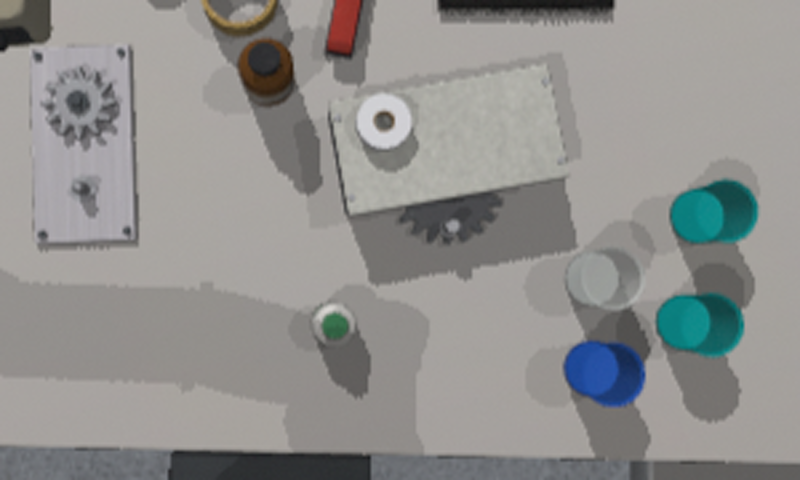

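View pics/scene_crop.png

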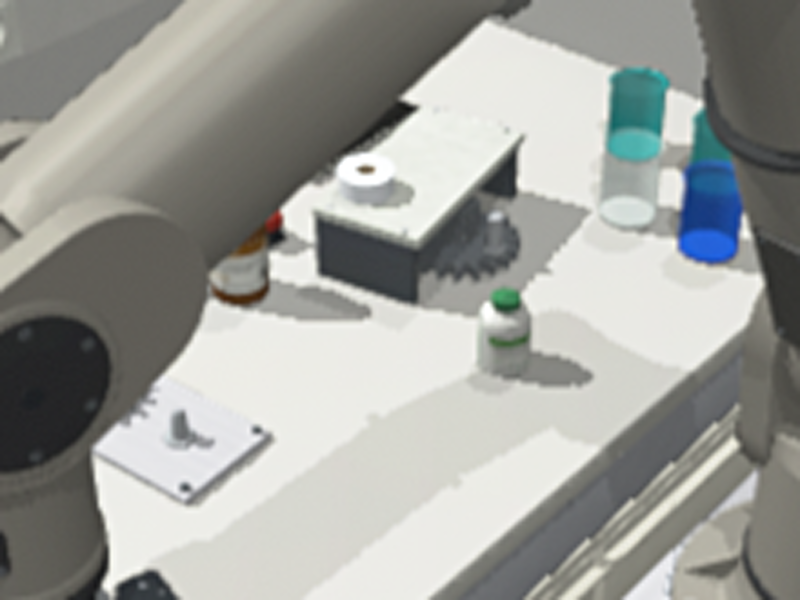

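```bash
python3 - <<'E'
from h import *
T=lambda x,y:(140+(x+.5)*.375-.5,105+(y+.5)*.375-.5)
S=lambda x,y:(140+(x+.5)*.275-.5,120+(y+.5)*.275-.5)
a=atz("top",T(349,214),.089);b=atz("top",T(568,177),.089)
c=atz("top",T(331,100),.089);d=atz("top",T(547,63),.089)
print("front",a,b,"w",np.linalg.norm(a-b),"back",c,d,np.linalg.norm(a-c))
y=a-b; print("riser yaw of x", np.arctan2(-y[0],y[1]), np.arctan2(*(c-d)[[0,1]]*[-1,1]) ,"mid",(a+b)/2)
print("pin top", atz("top",T(453,226),.061),atz("scene",S(497,215),.061),tri({"top":T(453,226),"scene":S(497,215)}))
print("axle", atz("top",T(83,185),.044),atz("scene",S(180,409),.044),tri({"top":T(83,185),"scene":S(180,409)}))
print("fixed nut", atz("top",T(78,100),.037))
p=[atz("top",T(*q),.01) for q in((33,46),(129,46),(134,243),(36,246))]
print("plate",np.round(p,4))
print("beaker",atz("top",T(600,278),.0),"bottle cap",atz("top",T(335,325),.082))
E
```

```text
front [ 0.54950763 -0.10145185  0.089     ] [ 0.59636076 -0.34391528  0.089     ] w 0.24694884214681834 back [ 0.67655441 -0.07871125  0.089     ] [ 0.72390141 -0.31934405  0.089     ] 0.12906595093715
riser yaw of x 0.19088519978438634 0.19427860714176068 mid [ 0.57293419 -0.22268357  0.089     ]
pin top [ 0.54054199 -0.22075709  0.061     ] [ 0.5402097  -0.22330967  0.061     ] [ 0.53974736 -0.2211609   0.0622415 ]
axle [0.57901429 0.20414663 0.044     ] [0.57576663 0.20810699 0.044     ] [0.57940825 0.20500683 0.04010748]
fixed nut [0.67888781 0.21500911 0.037     ]
plate [[0.7473 0.277  0.01  ]
 [0.7499 0.1624 0.01  ]
 [0.5148 0.1487 0.01  ]
 [0.5085 0.2642 0.01  ]]
beaker [ 0.48639722 -0.40454789  0.        ] bottle cap [ 0.42631649 -0.08876922  0.082     ]
```

Top picture: station at left (axle tip px ≈171,174), riser right of it (yaw ≈ 0.19), pin top px ≈ (310,190), small bottle (266,227), amber (240,130). Beaker candidates are the clear one at px ≈ (365,209), the blue one at (367,244), and two turquoise ones at (400,185) and (402,226). The clear glass one fits the description. Pin is 31 mm ahead of the edge, which fits the 20–33 mm given.

Emit:
carry_out --pt "1 -0.97 0.23 0 0 -0.222" --pt "1 -0.97 0.23 0 0 -0.222" --pt "1 -0.97 0.23 0 0 -0.222" --pt "1 -0.97 0.23 0 0 -0.222" --pt "1 -0.97 0.23 0 0 -0.222" --gripper 0.2

```text
clock: 1.5
ee_pos: [0.3438, 0.4984, 0.2524]
tool_rot: [3.14, 0.001, 2.407]
contact_force: [1.2, -0.7, -0.3]
finger_gap: 0.0752
finger_force: 0.0
```

Emit:
carry_out --pt "1 -1 0 0 0 -0.222" --pt "1 -1 0 0 0 -0.222" --pt "1 -1 0 0 0 -0.222" --pt "1 -1 0 0 0 -0.222" --pt "1 -1 0 0 0 -0.222"

```text
clock: 2.0
ee_pos: [0.4927, 0.3478, 0.2514]
tool_rot: [3.141, 0.001, 1.964]
contact_force: [0.4, 1.1, 0.8]
finger_gap: 0.0754
finger_force: 0.0
```

Emit:
carry_out --pt "0.4 -1 0 0 0 -0.222" --pt "0.4 -1 0 0 0 -0.222" --pt "0.4 -1 0 0 0 -0.222" --pt "0.4 -1 0 0 0 -0.222"

```text
clock: 2.4
ee_pos: [0.5506, 0.1973, 0.2514]
tool_rot: [3.141, 0.001, 1.515]
contact_force: [-1.3, -0.2, 0.5]
finger_gap: 0.0752
finger_force: 0.0
```

Emit:
carry_out --pt "0 -1 0 0 0 -0.222" --pt "0 -1 0 0 0 -0.222" --pt "0 -1 0 0 0 -0.222" --pt "0 -1 0 0 0 -0.222"

```text
clock: 2.8
ee_pos: [0.5488, 0.0464, 0.2516]
tool_rot: [3.141, 0.0, 1.07]
contact_force: [-0.0, -0.1, -0.1]
finger_gap: 0.0752
finger_force: 0.0
```

Emit:
carry_out --pt "0 -1 0 0 0 -0.222" --pt "0 -1 0 0 0 -0.222" --pt "0 -1 0 0 0 -0.222" --pt "0 -1 0 0 0 -0.222"

```text
clock: 3.2
ee_pos: [0.5484, -0.1034, 0.2515]
tool_rot: [3.14, 0.0, 0.627]
contact_force: [-0.1, 0.9, -0.0]
finger_gap: 0.0753
finger_force: 0.0
```

Emit:
carry_out --pt "-0.07 -0.8 -0.3 0 0 -0.214" --pt "-0.07 -0.8 -0.3 0 0 -0.214" --pt "-0.07 -0.8 -0.3 0 0 -0.214" --pt "-0.07 -0.8 -0.3 0 0 -0.214" --pt "-0.07 -0.8 -0.3 0 0 -0.214"

```text
clock: 3.7
ee_pos: [0.5387, -0.2171, 0.2056]
tool_rot: [-3.141, 0.001, 0.212]
contact_force: [0.9, 0.0, 0.5]
finger_gap: 0.0751
finger_force: 0.0
```

```bash
python3 - <<'E'
from h import *
s=manip.sense(); print(s["clock"],s["ee_pos"],s["tool_rot"],s["qpos"])
for n in("scene","top"): cv2.imwrite(f"pics/{n}1.png",viewer.grab_frame(n))
for t,z in dict(crank_pin=.04,gear_centre=.03).items():
  for n in("scene","top"):
    for d in finder.pinpoint(t,n)[:2]: print(t,n,np.round(d["score"],2),np.round(d["location"],1),np.round(atz(n,d["location"],z),4))
E
```

```text
3.7 [ 0.53868587 -0.21709538  0.20559864] [-3.14139331e+00  8.80817373e-04  2.11678904e-01] [-0.43284481  0.39846245  0.91244231  1.87000486 -0.36128372  1.04965434
 -0.7331449 ]
crank_pin scene 0.95 [277.  181.1] [ 0.5472 -0.2377  0.04  ]
gear_centre scene 0.9 [268.  182.9] [ 0.5755 -0.2167  0.03  ]
gear_centre scene 0.18 [277.2 182.9] [ 0.5478 -0.2403  0.03  ]
gear_centre top 0.37 [173.4 170.6] [0.5913 0.1994 0.03  ]
```

```bash
python3 - <<'E'
from h import *
b=cv2.imread("pics/scene1.png")
cv2.imwrite("pics/scene1c.png",cv2.resize(b[110:230,210:370],(800,600),interpolation=cv2.INTER_CUBIC))
for p in([.54,-.2215,.061],[.54,-.2215,.04],[.54,-.2215,.019],[.5387,-.2171,.2056],[.5387,-.2171,.1946]): print(p,proj("scene",p),(proj("scene",p)-[210,110])*5)
E
```

```text
[0.54, -0.2215, 0.061] [276.06793643 178.97433135] [330.33968217 344.87165673]
[0.54, -0.2215, 0.04] [275.90378548 183.48871008] [329.5189274  367.44355038]
[0.54, -0.2215, 0.019] [275.74179038 187.94379992] [328.70895188 389.71899961]
[0.5387, -0.2171, 0.2056] [276.8065697  146.73209091] [334.03284849 183.66045453]
[0.5387, -0.2171, 0.1946] [276.71331629 149.34018952] [333.56658145 196.70094759]
```

View pics/scene1c.png

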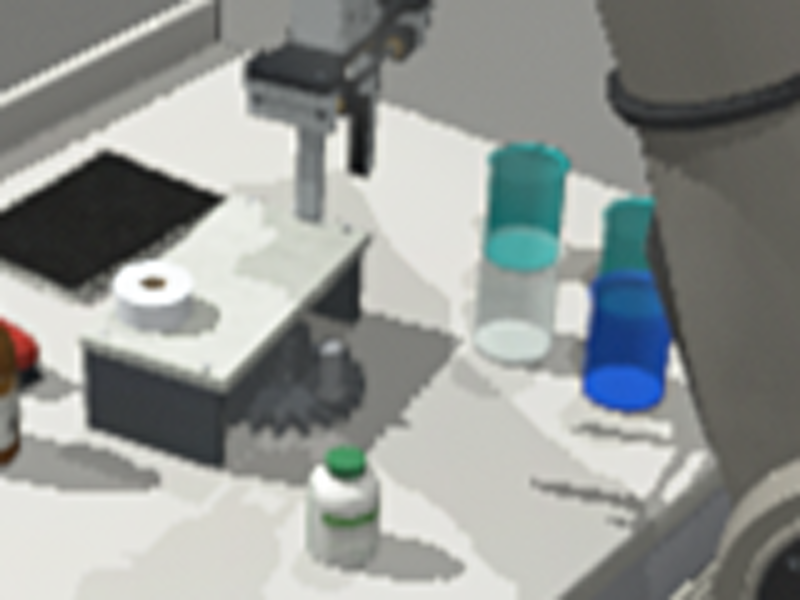

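The pin's top is at crop px (332,345), matching the projection of my estimate, and the open fingers straddle it. Descending.

Emit:
carry_out --pt "0.01 -0.027 -0.4 0 0 -0.008" --pt "0.01 -0.027 -0.7 0 0 -0.008" --pt "0.01 -0.027 -0.9 0 0 -0.008" --pt "0.01 -0.027 -1 0 0 -0.008" --pt "0.01 -0.027 -1 0 0 -0.008"

```text
clock: 4.5
ee_pos: [0.5394, -0.2212, 0.055]
tool_rot: [-3.141, 0.002, 0.194]
contact_force: [0.5, -0.3, 0.9]
finger_gap: 0.0753
finger_force: 0.0
```

Emit:
carry_out --pt "0 0 -0.06 0 0 0" --pt "0 0 -0.13 0 0 0" --pt "0 0 -0.13 0 0 0"

```text
clock: 4.8
ee_pos: [0.5401, -0.2212, 0.0362]
tool_rot: [-3.141, -0.0, 0.194]
contact_force: [0.9, 0.1, 0.4]
finger_gap: 0.0755
finger_force: 0.0
```

Emit:
carry_out --pt "0 0 0 0 0 0" --pt "0 0 0 0 0 0" --pt "0 0 0 0 0 0" --pt "0 0 0 0 0 0" --pt "0 0 0 0 0 0" --pt "0 0 0 0 0 0" --pt "0 0 0 0 0 0" --pt "0 0 0 0 0 0" --gripper 1 --newtons 12

```text
clock: 5.6
ee_pos: [0.54, -0.2216, 0.0365]
tool_rot: [-3.142, -0.0, 0.194]
contact_force: [0.2, 1.0, -0.4]
finger_gap: 0.015
finger_force: 12.1
```

Emit:
carry_out --pt "-0.1 -0.02 0 0 0 0" --pt "-0.2 -0.04 0 0 0 0" --pt "-0.3 -0.058 0 0 0 0" --pt "-0.4 -0.078 0 0 0 0" --pt "-0.5 -0.097 0 0 0 0" --pt "-0.58 -0.113 0 0 0 0" --pt "-0.63 -0.122 0 0 0 0" --pt "-0.63 -0.122 0 0 0 0" --pt "-0.63 -0.122 0 0 0 0"

```text
clock: 6.5
ee_pos: [0.4457, -0.2398, 0.0365]
tool_rot: [-3.141, -0.0, 0.194]
contact_force: [0.1, 0.5, -1.5]
finger_gap: 0.0152
finger_force: 12.0
```

```bash
python3 - <<'E'
from h import *
f=viewer.grab_frame("scene"); cv2.imwrite("pics/scene2.png",cv2.resize(f[110:230,210:370],(800,600),interpolation=cv2.INTER_CUBIC))
E
```

```text
(no output)
```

View pics/scene2.png

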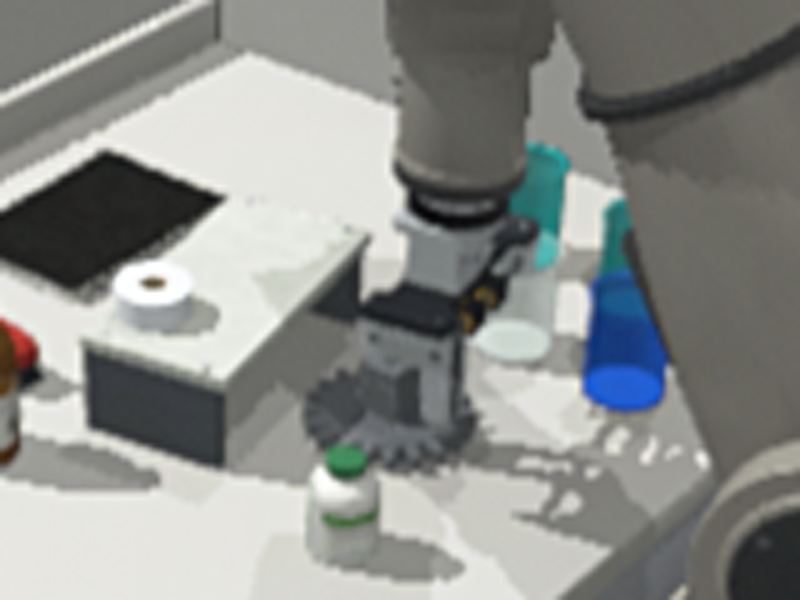

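The gear is out: hub at crop px ≈ (395,395), disc clear of the riser edge, beaker and bottle untouched. Releasing and moving aside to look.

Emit:
carry_out --pt "0 0 0 0 0 0" --pt "0 0 0 0 0 0" --pt "0 0 0 0 0 0" --pt "0 0 0 0 0 0" --pt "0 0 0.2 0 0 0" --pt "0 0 0.5 0 0 0" --pt "0 0 0.8 0 0 0" --pt "0 0 1 0 0 0" --pt "0 0 1 0 0 0" --gripper 0.3

```text
clock: 7.45
ee_pos: [0.4473, -0.2406, 0.1898]
tool_rot: [3.14, -0.005, 0.194]
contact_force: [0.3, 0.7, -1.1]
finger_gap: 0.0656
finger_force: 0.0
```

Emit:
carry_out --pt "0.3 1 0.2 0 0 0" --pt "0.3 1 0.2 0 0 0" --pt "0.3 1 0.2 0 0 0" --pt "0.3 1 0.2 0 0 0"

```text
clock: 7.85
ee_pos: [0.4921, -0.0843, 0.2166]
tool_rot: [-3.141, -0.001, 0.201]
contact_force: [0.4, -1.0, -0.9]
finger_gap: 0.0661
finger_force: 0.0
```

Emit:
carry_out --pt "0 1 0 0 0 0" --pt "0 1 0 0 0 0" --pt "0 1 0 0 0 0" --pt "0 1 0 0 0 0"

```text
clock: 8.25
ee_pos: [0.49, 0.0663, 0.2157]
tool_rot: [-3.141, 0.001, 0.202]
contact_force: [-0.3, 0.0, -0.2]
finger_gap: 0.0661
finger_force: 0.0
```

```bash
python3 - <<'E'
from h import *
s=manip.sense(); print(s["clock"],s["ee_pos"],s["tool_rot"],s["contact_force"])
for n in("scene","top"): cv2.imwrite(f"pics/{n}3.png",viewer.grab_frame(n))
for t,z in dict(crank_pin=.04,gear_centre=.03,gear=0,axle_tip=.044,small_bottle_centre=.041).items():
  for n in("scene","top"):
    for d in finder.pinpoint(t,n)[:2]: print(t,n,np.round(d["score"],2),np.round(d["location"],1),np.round(atz(n,d["location"],z),4))
a=cv2.imread("pics/top3.png")
cv2.imwrite("pics/top3c.png",cv2.resize(a[150:250,250:380],(780,600),interpolation=cv2.INTER_CUBIC))
E
```

```text
8.25 [0.48999855 0.06632055 0.21567639] [-3.14113837e+00  8.14857150e-04  2.01810536e-01] [-0.30000722  0.02230764 -0.17892417]
crank_pin scene 0.56 [297.5 188.1] [ 0.4569 -0.2501  0.04  ]
crank_pin top 0.82 [312.8 220.5] [ 0.4467 -0.2349  0.04  ]
gear_centre scene 0.91 [293.9 190.2] [ 0.4672 -0.2417  0.03  ]
gear_centre top 0.92 [313.2 203.7] [ 0.4984 -0.2369  0.03  ]
gear scene 0.67 [287.1 193.5] [ 0.4988 -0.2423  0.    ]
gear top 0.64 [312.7 207.7] [ 0.4865 -0.2398  0.    ]
gear top 0.17 [175.4 176.3] [0.5762 0.1986 0.    ]
axle_tip top 0.67 [168.  172.3] [0.5843 0.213  0.044 ]
small_bottle_centre scene 0.83 [278.2 210.9] [ 0.4228 -0.0849  0.041 ]
small_bottle_centre top 0.63 [260.6 227.4] [ 0.422  -0.0755  0.041 ]
```

View pics/top3c.png

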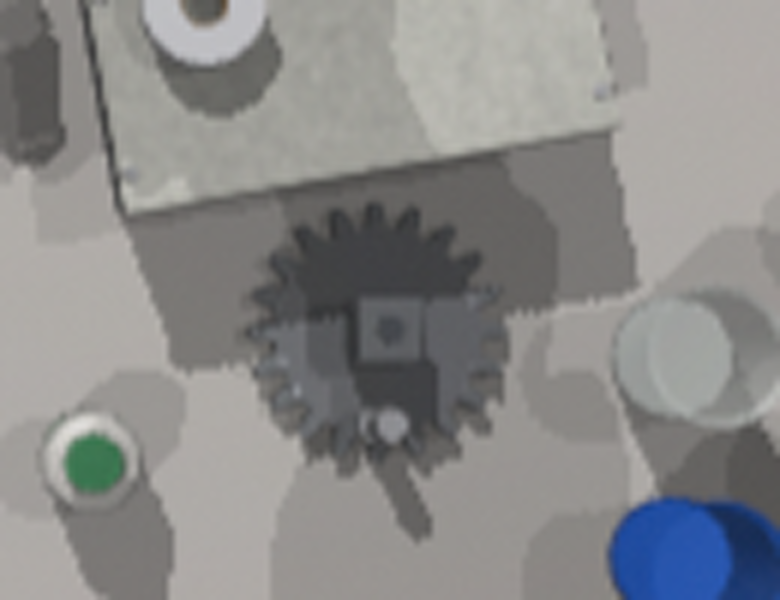

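```bash
python3 - <<'E'
from h import *
T=lambda x,y:(250+(x+.5)/6-.5,150+(y+.5)/6-.5)
h=atz("top",T(391,330),.061);p=atz("top",T(392,426),.061);v=h-p
print(h,p,np.linalg.norm(v),"yaw",np.arctan2(v[1],v[0]))
e=atz("top",T(358,364),.061)-atz("top",T(424,364),.061); print("hub edge",np.linalg.norm(e),np.arctan2(-e[0],e[1]))
# disc centre from tip extents at z=.016
f=cv2.imread("pics/top3.png")
pts=[T(*q) for q in((375,203),(335,210),(410,208),(300,228),(245,333),(253,365),(492,425),(508,362),(347,475),(453,452),(485,262),(250,298))]
P=np.array([atz("top",q,.016)[:2] for q in pts]); A=np.c_[2*P,np.ones(len(P))]; s=np.linalg.lstsq(A,(P**2).sum(1),rcond=None)[0]
print("disc",s[:2],np.sqrt(s[2]+s[:2]@s[:2]))
E
```

```text
[ 0.49511906 -0.23709575  0.061     ] [ 0.44698679 -0.23828035  0.061     ] 0.048146848780183195 yaw 0.024606282676400956
hub edge 0.033173897982065034 0.023203466986605574
disc [ 0.49099996 -0.23778619] 0.07044975704561711
```

Emit:
carry_out --pt "0.027 -0.993 0 0 0 -0.085" --pt "0.027 -0.993 0 0 0 -0.085" --pt "0.027 -0.993 0 0 0 -0.085" --pt "0.027 -0.993 0 0 0 -0.085"

```text
clock: 9.25
ee_pos: [0.4938, -0.0956, 0.217]
tool_rot: [3.14, -0.001, 0.015]
contact_force: [-0.4, -0.2, 0.0]
finger_gap: 0.0657
finger_force: 0.0
```

Emit:
carry_out --pt "0 -0.995 0 0 0 0" --pt "0 -0.995 0 0 0 0" --pt "0 -0.995 0 0 0 0" --pt "0 -0.995 0 0 0 0" --pt "0 -0.995 0 0 0 0"

```text
clock: 9.75
ee_pos: [0.4939, -0.2398, 0.2163]
tool_rot: [3.141, 0.001, 0.02]
contact_force: [0.9, 0.9, -0.4]
finger_gap: 0.0658
finger_force: 0.0
```

Emit:
carry_out --pt "0 0 -0.3 0 0 0" --pt "0 0 -0.6 0 0 0" --pt "0 0 -0.8 0 0 0" --pt "0 0 -0.9 0 0 0" --pt "0 0 -0.9 0 0 0" --pt "0 0 -0.9 0 0 0"

```text
clock: 10.35
ee_pos: [0.4953, -0.2379, 0.0826]
tool_rot: [3.141, -0.001, 0.025]
contact_force: [-0.0, 0.4, 0.3]
finger_gap: 0.0657
finger_force: 0.0
```

Emit:
carry_out --pt "0 0 -0.15 0 0 0" --pt "0 0 -0.28 0 0 0" --pt "0 0 -0.316 0 0 0" --pt "0 0 -0.316 0 0 0"

```text
clock: 10.75
ee_pos: [0.4951, -0.2381, 0.0349]
tool_rot: [3.142, -0.001, 0.024]
contact_force: [0.3, 0.2, -0.1]
finger_gap: 0.0661
finger_force: 0.0
```

Emit:
carry_out --pt "0 0 0 0 0 0" --pt "0 0 0 0 0 0" --pt "0 0 0 0 0 0" --pt "0 0 0 0 0 0" --pt "0 0 0 0 0 0" --pt "0 0 0 0 0 0" --pt "0 0 0 0 0 0" --gripper 1 --newtons 35

```text
clock: 11.45
ee_pos: [0.4948, -0.2381, 0.0344]
tool_rot: [-3.141, -0.0, 0.024]
contact_force: [-1.1, 0.6, 7.7]
finger_gap: 0.0342
finger_force: 35.0
```

Emit:
carry_out --pt "0 0 0.1 0 0 0" --pt "0 0 0.3 0 0 0" --pt "0 0 0.5 0 0 0" --pt "0 0 0.8 0 0 0" --pt "0 0 1 0 0 0" --pt "0 0 1 0 0 0" --pt "0 0 1 0 0 0"

```text
clock: 12.15
ee_pos: [0.4946, -0.2377, 0.1845]
tool_rot: [-3.141, -0.001, 0.024]
contact_force: [-0.3, -0.7, -3.3]
finger_gap: 0.0338
finger_force: 35.0
```

```bash
python3 - <<'E'
from h import *
s=manip.sense(); print(s["clock"],s["ee_pos"],s["tool_rot"],s["contact_force"],s["ft_torque"],s["qpos"])
f=viewer.grab_frame("top"); viewer.grab_frame("scene"); cv2.imwrite("pics/top4.png",f)
a=cv2.imread("pics/top0.png")
cv2.imwrite("pics/axle.png",cv2.resize(np.hstack([a[115:205,145:195],f[115:205,145:195]]),(660,594),interpolation=cv2.INTER_CUBIC))
E
```

```text
12.15 [ 0.49460756 -0.23770658  0.18450302] [-3.14098999e+00 -1.04580155e-03  2.41433097e-02] [-0.32139747 -0.69698244 -3.29487057] [-0.00017449  0.14177858 -0.03416878] [-0.44043199  0.38252476  0.97611445  1.96351569 -0.38005774  0.99016944
 -0.83071847]
```

View pics/axle.png

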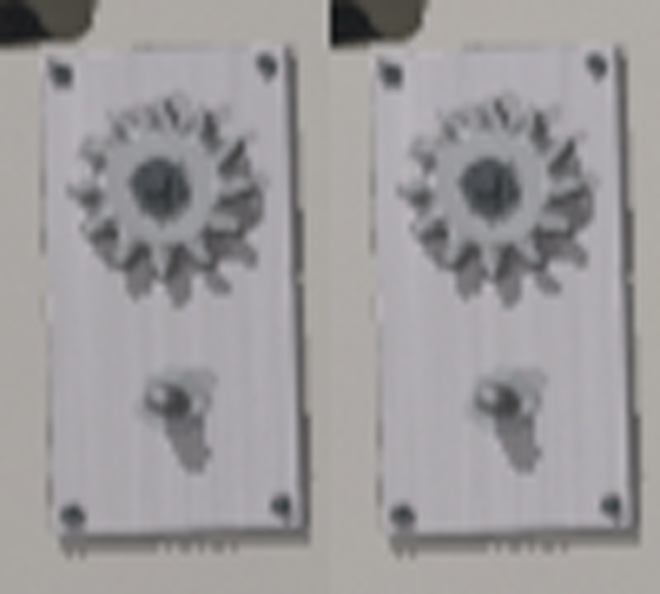

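```bash
python3 - <<'E'
from h import *
T=lambda x,y:(145+(x+.5)/6.6-.5,115+(y+.5)/6.6-.5)
s=[atz("top",T(*q),.0105)[:2] for q in((61,75),(267,67),(73,516),(282,506))]
c=np.mean(s,0); v=(s[0]+s[1]-s[2]-s[3]); y=(s[0]+s[2]-s[1]-s[3]); ya=np.arctan2(v[1],v[0]); yb=np.arctan2(-y[0],y[1])
print("screws span",np.linalg.norm(v)/2,np.linalg.norm(y)/2,"yaw",ya,yb,"c",c)
u=v/np.linalg.norm(v); print("axle from plate",c-.0545*u,"fixed pred",c+.047*u,"fixed seen",atz("top",T(158,188),.037))
for q in((160,390),(160,395),(165,397)): print("axle seen",atz("top",T(*q),.044))
ax=c-.0545*u
for z in(.01,.012,.036,.044):
  P=proj("top",[*ax,z]); print(z,(P+.5-[145,115])*6.6-.5)
# blob measures, both frames
for n in("top0","top4"):
  g=cv2.cvtColor(cv2.imread(f"pics/{n}.png"),cv2.COLOR_BGR2GRAY); print(g[168:186,164:180])
E
```

```text
screws span 0.21257790019822698 0.09956785906094069 yaw 0.0663032800176995 0.06680351474574528 c [0.63146391 0.21417301]
axle from plate [0.57708366 0.21056213] fixed pred [0.67836064 0.21728698] fixed seen [0.6761226 0.2162222 0.037    ]
axle seen [0.58009326 0.21032096 0.044     ]
axle seen [0.57775607 0.2102366  0.044     ]
axle seen [0.57687539 0.20787442 0.044     ]
0.01 [174.41450343 403.08234078]
0.012 [173.54493315 402.70039667]
0.036 [162.89223219 398.02137708]
0.044 [159.24949847 396.42136761]
[[170 171 167 166 171 172 168 166 168 168 172 170 167 168 168 169]
 [168 171 168 166 170 172 168 166 168 169 172 170 168 167 168 169]
 [169 171 167 166 171 169 160 159 162 160 163 161 160 167 168 168]
 [169 170 168 162 164 160 151 151 147 141 145 146 146 157 167 168]
 [168 170 166 151 145 143 143 145 137 136 139 143 145 144 165 168]
 [169 170 164 143 139 127 109 109 120 134 134 138 144 152 166 168]
 [168 170 159 132 151 148 102  79  82 119 132 134 137 161 168 168]
 [169 167 150 113 133 141  98  74  67  90 138 141 126 159 168 168]
 [169 159 148 111  99 103  77  67  66  83 146 144 133 1
[... 1122 characters left out ...]
  92 140 143 128 163 172 171]
 [172 163 150 112 101 105  80  69  66  84 150 147 135 164 171 171]
 [172 163 152 137 120 102  78  76  75  99 134 128 151 166 172 170]
 [171 167 159 148 151 140  99  97  95 106 103 111 166 168 172 170]
 [171 174 170 160 157 156 116 108 107 106 105 110 165 167 171 170]
 [171 175 170 169 164 163 120 111 113 110 120 119 166 168 171 170]
 [170 175 170 170 172 174 148 120 119 119 121 120 165 167 171 168]
 [173 173 170 170 171 174 173 127 120 118 122 120 150 165 171 170]
 [172 175 170 170 170 173 174 146 123 120 122 121 120 162 171 169]
 [171 175 171 169 169 173 174 170 129 120 121 121 139 163 172 169]
 [171 175 171 170 170 173 174 170 147 122 122 120 166 169 172 170]]
```

Axle from the plate geometry is ≈ (0.577, 0.2095), consistent with the visible tip at crop px (160,393). The gear is held (34 mm gap, 3.3 N weight). Carrying it over.

Emit:
carry_out --pt "0 0.3 0 0 0 0" --pt "0 0.6 0 0 0 0" --pt "0 0.9 0 0 0 0" --pt "0 0.995 0 0 0 0" --pt "0 0.995 0 0 0 0"

```text
clock: 12.75
ee_pos: [0.494, -0.0862, 0.183]
tool_rot: [-3.141, 0.002, 0.028]
contact_force: [-0.1, -0.7, -2.9]
finger_gap: 0.0335
finger_force: 35.0
```

Emit:
carry_out --pt "0.1 0.3 0 0 0 0" --pt "0.2 0.6 0 0 0 0" --pt "0.25 0.9 0 0 0 0" --pt "0.25 0.995 0 0 0 0" --pt "0.25 0.995 0 0 0 0"

```text
clock: 13.25
ee_pos: [0.5318, 0.0615, 0.1831]
tool_rot: [3.14, 0.001, 0.026]
contact_force: [0.0, -0.7, -1.9]
finger_gap: 0.0338
finger_force: 35.0
```

Emit:
carry_out --pt "0.1 0.3 0 0 0 0" --pt "0.2 0.6 0 0 0 0" --pt "0.3 0.9 0 0 0 0" --pt "0.3 0.993 0 0 0 0" --pt "0.3 0.993 0 0 0 0" --pt "0.3 0.993 -0.3 0 0 0" --pt "0.3 0.993 -0.5 0 0 0" --pt "0.3 0.993 -0.5 0 0 0" --pt "0.3 0.993 -0.5 0 0 0"

```text
clock: 14.15
ee_pos: [0.5775, 0.2069, 0.1098]
tool_rot: [3.141, 0.0, 0.021]
contact_force: [0.3, 0.2, -1.6]
finger_gap: 0.0338
finger_force: 35.0
```

```bash
python3 - <<'E'
from h import *
s=manip.sense(); print(s["clock"],s["ee_pos"],s["tool_rot"],s["contact_force"],s["ft_torque"])
f=viewer.grab_frame("scene"); cv2.imwrite("pics/scene5.png",f)
cv2.imwrite("pics/scene5c.png",cv2.resize(f[165:285,110:270],(800,600),interpolation=cv2.INTER_CUBIC))
p=s["ee_pos"]; 
for q in([.577,.2095,.044],[*p[:2],p[2]-.0344],[*p[:2],p[2]-.0344+.061]): print((proj("scene",q)-[110,165])*5)
E
```

```text
14.15 [0.57753165 0.20686753 0.1098303 ] [3.14062332e+00 1.05971832e-04 2.08763904e-02] [ 0.30459398  0.18798901 -1.58399999] [ 0.02475346  0.10213113 -0.00375065]
[392.9201967  335.80508135]
[391.6310375  297.14313674]
[384.40686872 223.93489558]
```

View pics/scene5c.png

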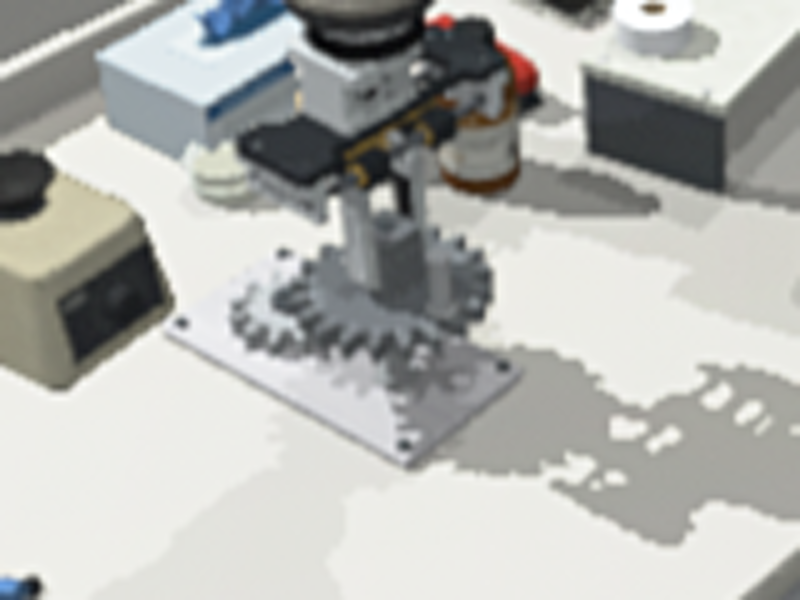

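The gear hangs level over the station with the bore roughly above the axle. Lowering onto the axle tip, watching the force.

Emit:
carry_out --pt "0 0 -0.08 0 0 0" --pt "0 0 -0.14 0 0 0" --pt "0 0 -0.18 0 0 0" --pt "0 0 -0.21 0 0 0" --pt "0 0 -0.23 0 0 0" --pt "0 0 -0.23 0 0 0"

```text
clock: 14.8
ee_pos: [0.5769, 0.2093, 0.0742]
tool_rot: [3.141, 0.0, 0.024]
contact_force: [-0.3, 0.3, -2.1]
finger_gap: 0.0335
finger_force: 35.0
```

Emit:
carry_out --pt "0 0 -0.02 0 0 0" --pt "0 0 -0.04 0 0 0" --pt "0 0 -0.06 0 0 0" --pt "0 0 -0.07 0 0 0" --pt "0 0 -0.07 0 0 0"

```text
clock: 15.3
ee_pos: [0.5769, 0.2093, 0.0638]
tool_rot: [3.141, 0.0, 0.024]
contact_force: [-0.6, -0.3, -2.2]
finger_gap: 0.034
finger_force: 35.0
```

Emit:
carry_out --pt "0 0 -0.015 0 0 0" --pt "0 0 -0.025 0 0 0" --pt "0 0 -0.03 0 0 0" --pt "0 0 -0.03 0 0 0"

```text
clock: 15.7
ee_pos: [0.5772, 0.2094, 0.0599]
tool_rot: [-3.141, -0.0, 0.024]
contact_force: [-3.6, -0.1, 5.7]
finger_gap: 0.0336
finger_force: 35.0
```

Emit:
carry_out --pt "0 0 -0.01 0 0 0" --pt "0 0 -0.01 0 0 0.01" --pt "0 0 -0.01 0 0 0.02" --pt "0 0 -0.01 0 0 0.03" --pt "0 0 -0.01 0 0 0.04" --newtons 55

```text
clock: 16.2
ee_pos: [0.5777, 0.2078, 0.0589]
tool_rot: [3.141, -0.001, 0.103]
contact_force: [-4.9, -7.5, 12.8]
finger_gap: 0.0335
finger_force: 55.1
```

Emit:
carry_out --pt "0 0 0 0 0 0.01" --pt "0 0 0 0 0 0.02" --pt "0 0 0 0 0 0.03" --pt "0 0 0 0 0 0.04"

```text
clock: 16.6
ee_pos: [0.578, 0.2084, 0.0587]
tool_rot: [3.141, -0.002, 0.183]
contact_force: [0.8, -0.6, -2.5]
finger_gap: 0.0335
finger_force: 55.0
```

```bash
python3 -c "
from h import *
s=manip.sense();print(s['ee_pos'],s['tool_rot'],s['contact_force'],s['ft_torque'])"
```

```text
[0.57802169 0.20844139 0.05870421] [ 3.14105527e+00 -1.68823682e-03  1.83298664e-01] [ 0.8068413  -0.63005889 -2.50584409] [-0.06422667  0.1895694   0.03099791]
```

Vertical force vanished: the teeth have found the gap. Lowering.

Emit:
carry_out --pt "0 0 0 0 0 0" --pt "0 0 -0.01 0 0 0" --pt "0 0 -0.02 0 0 0" --pt "0 0 -0.02 0 0 0"

```text
clock: 17.0
ee_pos: [0.5767, 0.21, 0.0547]
tool_rot: [-3.141, 0.0, 0.184]
contact_force: [-0.8, 3.8, -2.8]
finger_gap: 0.0334
finger_force: 55.0
```

Emit:
carry_out --pt "0 0 -0.01 0 0 0" --pt "0 0 -0.02 0 0 0" --pt "0 0 -0.03 0 0 0" --pt "0 0 -0.04 0 0 0" --pt "0 0 -0.05 0 0 0" --pt "0 0 -0.05 0 0 0"

```text
clock: 17.6
ee_pos: [0.5769, 0.2101, 0.0474]
tool_rot: [-3.141, 0.0, 0.184]
contact_force: [-1.9, 6.7, -1.2]
finger_gap: 0.0336
finger_force: 55.0
```

Emit:
carry_out --pt "0 0 -0.005 0 0 0" --pt "0 0 -0.01 0 0 0" --pt "0 0 -0.015 0 0 0" --pt "0 0 -0.015 0 0 0"

```text
clock: 18.0
ee_pos: [0.5772, 0.2101, 0.0463]
tool_rot: [-3.14, -0.0, 0.184]
contact_force: [-7.0, 3.7, 19.9]
finger_gap: 0.0337
finger_force: 55.0
```

Fz rises at z = 0.0463, the predicted home height. Relaxing the press, opening, and lifting away.

Emit:
carry_out --pt "0 0 0.005 0 0 0" --pt "0 0 0.005 0 0 0"

```text
clock: 18.2
ee_pos: [0.5771, 0.2101, 0.0463]
tool_rot: [-3.141, -0.0, 0.184]
contact_force: [-3.3, 5.2, 5.0]
finger_gap: 0.0338
finger_force: 55.0
```

Emit:
carry_out --pt "0 0 0 0 0 0" --pt "0 0 0 0 0 0" --pt "0 0 0 0 0 0" --pt "0 0 0 0 0 0" --pt "0 0 0 0 0 0" --pt "0 0 0.1 0 0 0" --pt "0 0 0.3 0 0 0" --pt "0 0 0.6 0 0 0" --pt "0 0 1 0 0 0" --pt "0 0 1 0 0 0" --gripper 0.35

```text
clock: 19.2
ee_pos: [0.5793, 0.2092, 0.2021]
tool_rot: [-3.139, -0.006, 0.183]
contact_force: [1.2, 0.7, 0.6]
finger_gap: 0.0612
finger_force: 0.0
```

Emit:
carry_out --pt "-0.6 -0.3 0.5 0 0 0" --pt "-0.6 -0.3 0.5 0 0 0" --pt "-0.6 -0.3 0.5 0 0 0" --pt "-0.6 -0.3 0.5 0 0 0"

```text
clock: 19.6
ee_pos: [0.4861, 0.1633, 0.2731]
tool_rot: [-3.137, -0.001, 0.183]
contact_force: [0.7, 0.2, -0.8]
finger_gap: 0.0611
finger_force: 0.0
```

```bash
python3 - <<'E'
from h import *
s=manip.sense(); print(s["clock"],s["ee_pos"],s["contact_force"],s["joint_vel"].round(3))
f=viewer.grab_frame("scene"); g=viewer.grab_frame("top")
a=cv2.resize(f[165:285,110:230],(400,400),interpolation=cv2.INTER_CUBIC);b=cv2.resize(g[105:225,130:250],(400,400),interpolation=cv2.INTER_CUBIC)
cv2.imwrite("pics/end.png",np.hstack([a,b]))
for n in("scene","top"):
  for d in finder.pinpoint("gear_centre",n)[:1]: print(n,np.round(d["score"],2),np.round(d["location"],1),np.round(atz(n,d["location"],.042),4))
E
```

```text
19.6 [0.48612275 0.1632738  0.27309973] [ 0.71417705  0.18453532 -0.83369167] [ 0.046  0.095 -0.054 -0.026 -0.09  -0.035  0.076]
scene 0.87 [190.4 237. ] [0.5557 0.2215 0.042 ]
top 0.72 [168.7 176.5] [0.5715 0.2108 0.042 ]
```

View pics/end.png

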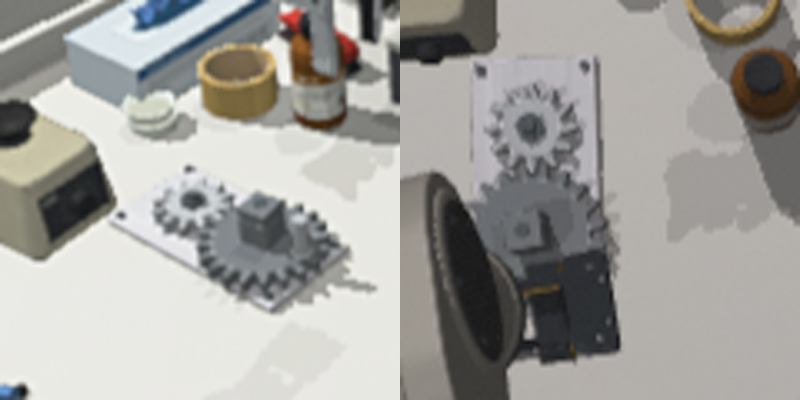

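The gear sits flat on the station with its teeth in mesh: hub at left-panel px (262,220), mesh visible in the right panel at (535,165). The gripper is clear and the amber bottle is undisturbed.

```bash
python3 -c "
from h import *
print(manip.hand_in())"
```

```text
the job is handed in; nothing more can be done
None
```

The gear is out from under the riser, seated fully home on the axle in mesh with the fixed gear, and released. I handed the job in at about 20 s of the 67 s; hand-in returned no verdict.

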